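Open the top half of the test guard's split door

ROBOT

A 7-joint arm with a two-finger parallel gripper is mounted at the origin on the work surface. World frame = base frame: x ahead of the robot, y to its left, z up, the work surface at z = 0. Lengths are in m, angles in rad, forces in N, time in s.
With the tool pointing down it reaches from about 0.425 to 0.95 m from the base axis. Payload 4.7 kg.
Tool frame: the origin (TCP) lies between the finger pads; the fingertips stand 25 mm ahead of it and the grasp point (between the pads) lies 6 mm ahead of it; z points along the fingers, y is the line along which they close (so a half turn about z gives the same grasp; the last joint's range is limited). The gripper opens to 85 mm and grips with 20 to 120 N. Pads are 22 mm wide; open, the fingers measure 114 mm over their backs; the gripper's body (76 mm by 85 mm) begins 54 mm behind the grasp point. The pads swing forward as they close: fully open they stand 13 mm farther back than shut.
Start: joints at [-1.257, 0.469, -0.049, 1.532, 0.024, 1.141, -0.082], TCP at [0.227, 0.636, 0.256] pointing down, gripper open.
Joint ranges: [-2.59, 2.59], [-0.33, 1.99], [-1.39, 1.29], [0.1, 2.45], [-1.04, 4.18], [0.21, 1.99], [-2.66, 2.66]. Speed limits (rad/s): [2.57, 2.57, 3.14, 3.14, 3.14, 3.14, 3.14].

INTERFACE

Orientations are given as a 3x3 rotation matrix whose columns are the frame's x, y, z axes.
In Python, from rig import * gives the robot as it stands. Calls block until the motion is done:
- movep(position, orientation): joint-space move of the TCP to a pose.
- move_l(position, attitude=None, feed=0.15, until_force=None): straight line of the TCP; attitude=None keeps the orientation; feed is the mean speed in m/s. With until_force (N) it stops when the force on the tool has changed by that much, and returns True; else False.
- move_joints(angles): joint-space move.
- command_gripper(opening, newtons=None): finger opening in m; newtons is the grip in N (None keeps the last); returns when the fingers have stopped.
- sleep(seconds).
- inverse_kinematics(position, orientation): joint angles nearest the present ones, or None.
- sense(): the state.
- camera(name): name is "scene" or "side" or "wrist"; returns (picture, depth): 384x512x3 uint8, red, green, blue; 384x512 float32, m along the optical axis (not along the pixel's ray), 0 where there is no reading.
- camera_params(name): a dict with "K" (3x3 intrinsics, pixels), "dist" ([k1, k2, p1, p2, k3] as OpenCV has them; the pictures are not rectified), "position" and "rotation" of the camera in the world; the wrist camera has in their place "tool_from_camera" (4x4, takes a point from camera to tool coordinates, whose origin is the TCP and whose axes are the flange's). Camera axes: x right, y down, z forward; pixel columns grow to the right and rows downward; lengths in m; the calibration is good to about 2 mm. A picture is of the moment at which its call begins: read the wrist's pose just before it. camera_params takes no time and is no camera call.
A pose or a line that the arm cannot do raises Unreachable and nothing moves.
- finish_job(): hands the job in; it is judged then, once.
The state is a dict: "time_s": time; "joint_pos": joint angles; "qd": joint speeds; "joint_efforts": joint torques, N m; "position": TCP position; "tcp_rot": TCP orientation; "wrist_force": force on the tool from outside, world axes, zero at the start; "ft_torque": the same for the moment, N m; "finger_gap": finger opening in m; "gripper_force": force on a finger pad.
Only numpy, scipy, OpenCV 4.12 (cv2) and the standard library are available. Lean on these libraries where they do the work, as an engineer would, in place of code of your own. Each camera call takes 0.05 s, during which the arm holds its last target. There are 200 camera calls.

TASK

The calibrator in the dark guard cabinet has to cool: turn the latch lever of the split door's top half (it turns only one way, left or right, so feel for the way that gives and do not force it against its stop), then swing the top half wide open, about square to the cabinet, and leave it standing there. The bottom half must stay shut with its bolt shot, and nothing else on the bench may be pushed about.

Things in the scene. Friction and masses are not known exactly. Their poses are not given: they have to be found in the camera images.
- guard: Fixed cabinet of dark steel on the bench, 240 deep (x) by 340 wide (y) by 345 mm high, mesh sides; origin in the centre of its underside, z up. Its front, with the split door, looks along its own -x and lies 120 mm from the origin. A calibrator stands inside, its face 115 mm behind the door.
- roof_lip (a point): Middle of the lower front edge of the roof's lip, 335 mm above the bench, which juts 25 mm out over the door along its whole width: a hand pointing straight down at the lever or the bar runs into it; one tilted 35 to 45 degrees, fingers pointing down and in towards the door, passes.
- hinge_line (a point): Point on the upright hinge axis of both door halves, at the front's +y end (guard frame x -120, y +155 mm), 255 mm above the bench. The leaves are grey sheet 10 mm thick, 310 mm wide, running from here along the guard's -y when shut, outer face in the plane of the axis. Top half 169 to 330 mm above the bench, bottom half 14 to 165 mm.
- pull_bar (a point): Middle of the upright round steel pull bar of the top half, 12 mm thick and 100 mm long (205 to 305 mm above the bench), 45 mm out from the door's outer face and 280 mm from the hinge axis, 30 mm from the free edge. x axis: normal to the leaf, pointing into the cabinet when shut; y along the leaf towards the hinge; z up.
- lever: The latch's steel lever outside on the top half: a flat bar 14 wide by 16 mm deep, its middle plane 45 mm out from the door's outer face. Origin on its pivot, which runs along the door's normal, 120 mm from the hinge axis, 245 mm above the bench. The bar hangs from the pivot along the lever's own -z, to 76 mm below it. x axis: into the door.
- lever_tip (a point): The lever's lower end, 75 mm from the pivot.
- latch (a joint): Lever angle in rad: 0 hanging down, latched (the top half is then tied to the bottom half); positive: lower end to the guard's +y, towards the hinge. Beyond 0.75 either way the top half is free; ends at 0.95. A hidden stop behind the door blocks one way at about 0.1 rad; which way differs each time. The free way takes about 2 N at the tip; the lever stays where it is left.
- top_half (a joint): Opening angle of the top half in rad: 0 shut, 1.57 square to the cabinet, 1.9 fully back. It swings outward (the guard's -x side) about the hinge axis, stays where it is left, slight friction (about 1 N at the bar), about 0.9 kg.
- bottom_half (a joint): Opening angle of the bottom half in rad: 0 shut. Bolted: it gives only a hair when pulled (80 N m per rad).
- foot_bolt (a joint): The bottom half's own barrel bolt, drawn distance in m: 0 shot home into the frame, 0.03 drawn. To be left shot.
- bolt_knob (a point): End of the bolt's round knob, 14 mm thick, 33 mm out from the bottom half, 85 mm above the bench, 240 mm from the hinge axis.
- dry_insert: Bystander: upright aluminium cylinder, 60 mm across, 100 mm high, on the bench in front of the door; origin under its centre.
- parts_bin: Bystander: loose blue open bin, 150 by 110 by 65 mm high; origin under its centre.
- probe_case: Bystander: black case, 160 by 90 by 50 mm high; origin under its centre.
- pocket_meter: Bystander: orange handheld meter lying flat, 170 by 85 by 40 mm; origin under its centre.
- mug: Bystander: white mug, 80 mm across, 90 mm high; origin under its centre.
- oil_jar: Bystander: amber jar, 64 mm across, 100 mm high; origin under its centre.
- screwdriver: Bystander: screwdriver lying flat, 190 mm long, red handle; origin about its middle.

How it is judged:
By the outcome, as a careful person would: the job done as asked, in the order asked, and still so for the second after the job is handed in, with the robot touching nothing.
It also fails if it takes over 61 s, if anything falls off the work surface, if the arm or the gripper's body presses on something with over 40 N, if the wrist force passes 120 N, or if a joint passes its speed limit or range.

## Working session

There is one attempt and no reset: what is moved stays moved. The work goes in short steps, each a Python script; the robot and the scene stay as the last script left them, time stands still between calls to the robot, and variables do not carry over. Pictures are saved under pics/ and viewed, at most 10 in all, crops included, and the job is handed in when it is done.

```bash
mkdir -p pics; python3 - <<'E'
from rig import *
import cv2,numpy as np
for n in("scene","side"):
    p,d=camera(n); cv2.imwrite(f"pics/{n}0.png",p[:,:,::-1]); np.save(f"pics/{n}0.npy",d)
    c=camera_params(n); print(n,c)
s=sense();print(s["time_s"],s["position"],s["tcp_rot"])
E
```

```text
scene {'K': array([[436.71418831,   0.        , 251.65379425],
       [  0.        , 436.71418831, 193.47738757],
       [  0.        ,   0.        ,   1.        ]]), 'dist': array([-0.11889852,  0.        ,  0.        ,  0.        ,  0.        ]), 'position': array([1.22782886, 0.0018989 , 1.19977518]), 'rotation': array([[ 0.06934675,  0.81362448, -0.57724019],
       [ 0.99750683, -0.06414189,  0.029427  ],
       [-0.01308275, -0.57784169, -0.81604401]])}
side {'K': array([[456.54357245,   0.        , 263.95922793],
       [  0.        , 456.54357245, 190.81742555],
       [  0.        ,   0.        ,   1.        ]]), 'dist': array([-0.10896908,  0.        ,  0.        ,  0.        ,  0.        ]), 'position': array([ 0.90788292, -0.31580075,  1.32054478]), 'rotation': array([[ 0.68593281,  0.67020512, -0.28341008],
       [ 0.72766329, -0.63258023,  0.2652327 ],
       [-0.0015193 , -0.38815892, -0.9215912 ]])}
0.1 [0.22671538 0.6352697  0.2553339 ] [[-9.41811885e-01  3.36139918e-01 -5.73913750e-04]
 [ 3.36140405e-01  9.41810276e-01 -1.74114402e-03]
 [-4.47501429e-05 -1.83274573e-03 -9.99998320e-01]]
```

View pics/scene0.png

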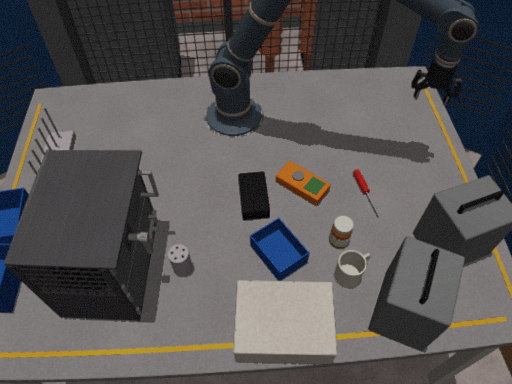

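View pics/side0.png

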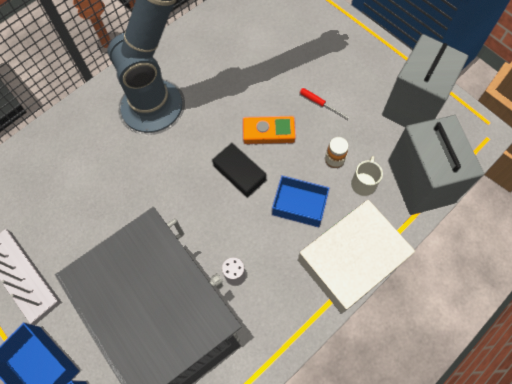

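The scene picture shows the cabinet on the left (roof about (35..145, 150..275)), with its front facing world +y. The pull bar is near (150,185), the lever and its pivot near (147,235), and the dry insert at (180,258). The side picture shows the same layout, with the insert at (233,268). Next I'll localise with the depth clouds.

```bash
cat >h.py <<'E'
import numpy as np,cv2
from rig import *
def cloud(n,d,R=None,t=None):
    c=camera_params(n); v,u=np.nonzero(d>0)
    xy=cv2.undistortPoints(np.stack([u,v],1).astype(float)[:,None],c["K"],c["dist"])[:,0]
    P=np.c_[xy,np.ones(len(xy))]*d[v,u][:,None]
    if R is None: R,t=c["rotation"],c["position"]
    return P@R.T+t
E
python3 - <<'E'
from h import *
for n in("scene","side"):
    P=cloud(n,np.load(f"pics/{n}0.npy"))
    r=P[(abs(P[:,2]-.345)<.012)&(P[:,1]<-.05)&(P[:,0]>.2)]
    r=r[np.linalg.norm(r-np.median(r,0),axis=1)<.25]
    print(n,len(r),r[:,2].mean(),r[:,2].std())
    b=cv2.minAreaRect(r[:,:2].astype(np.float32));print(b,cv2.boxPoints(b))
    # front edge by percentile
    q=P[(P[:,2]>.18)&(P[:,2]<.325)&(P[:,1]<0)&(P[:,0]>.2)]
    c=np.array(b[0]);q=q[np.linalg.norm(q[:,:2]-c,axis=1)<.3]
    np.save(f"pics/{n}q.npy",q);print(len(q))
E
```

```text
scene 12414 0.3449166822570216 0.001797682101181185
((0.6167515516281128, -0.39416223764419556), (0.2698651850223541, 0.3441682457923889), 84.50300598144531) [[ 0.43253314 -0.5119897 ]
 [ 0.7751186  -0.54495883]
 [ 0.80096996 -0.27633476]
 [ 0.4583845  -0.24336565]]
3702
side 18882 0.34587790576570876 0.0017688159985192382
((0.6168524026870728, -0.39414188265800476), (0.26758795976638794, 0.3422437012195587), 84.44234466552734) [[ 0.43357736 -0.51073426]
 [ 0.77421224 -0.5438796 ]
 [ 0.80012745 -0.2775495 ]
 [ 0.45949256 -0.24440414]]
825
```

```bash
cat >>h.py <<'E'
a=np.deg2rad(-5.53); gy=np.array([np.cos(a),np.sin(a),0]); o=np.array([-np.sin(a),np.cos(a),0]); Z=np.array([0,0,1.])
H=np.array([.6168,-.3942,0])-.0125*o+.12*o+.155*gy   # hinge axis foot
def W(s,n,z): return H-s*gy+n*o+z*Z   # s from hinge along leaf, n out, z
def rot(tilt,yaw=0,flip=1):
    # tool z down and into door, yaw = turned with the door
    c,s=np.cos(-yaw),np.sin(-yaw); R=np.array([[c,-s,0],[s,c,0],[0,0,1]])
    z=R@(-np.sin(tilt)*o)-np.cos(tilt)*Z; y=flip*(R@gy)
    return np.c_[np.cross(y,z),y,z]
def tcp(p,R,ahead=.006): return p-ahead*R[:,2]
E
python3 - <<'E'
from h import *
print("hinge",H)
for n in("scene","side"):
    q=np.load(f"pics/{n}q.npy");L=np.c_[-(q-H)@gy,(q-H)@o,q[:,2]]
    m=(L[:,1]>.03)&(L[:,1]<.08)&(L[:,0]>0)&(L[:,0]<.33);M=L[m]
    for nm,k in(("bar",M[:,0]>.22),("lev",(M[:,0]<.2))):
        Q=M[k]
        if len(Q):print(n,nm,len(Q),"min",Q.min(0).round(3),"max",Q.max(0).round(3),"med",np.median(Q,0).round(3))
    P=cloud(n,np.load(f"pics/{n}0.npy"));i=P[(abs(P[:,2]-.1)<.006)&(np.linalg.norm(P[:,:2]-W(.12,.12,0)[:2],axis=1)<.15)]
    print("insert top",i.mean(0),"s,n",-(i.mean(0)-H)@gy,(i.mean(0)-H)@o)
j=sense()["joint_pos"]
for fl in(1,-1):
  for t in(40,45,50):
    R=rot(np.deg2rad(t),0,fl)
    print(fl,t,[None if (x:=inverse_kinematics(tcp(p,R),R)) is None else np.round(x,2) for p in(W(.12,.045,.185),W(.06,.045,.21),W(.18,.045,.21),W(.12,.145,.285),W(.28,.045,.265))])
t=np.deg2rad(45)
for fl in(1,-1):
 for f in(0,.5,1):
  o_=[]
  for th in np.arange(0,.91,.15):
    p=H-np.cos(th)*.28*gy+np.sin(th)*.28*o+.045*(np.cos(th)*o+np.sin(th)*gy)+.265*Z
    R=rot(t,f*th,fl); o_.append(inverse_kinematics(tcp(p,R),R) is not None)
  print(fl,f,o_)
E
```

```text
hinge [ 0.78143806 -0.30213719  0.        ]
scene bar 161 min [0.273 0.03  0.203] max [0.285 0.053 0.314] med [0.277 0.046 0.267]
scene lev 170 min [0.106 0.031 0.181] max [0.132 0.057 0.263] med [0.115 0.047 0.247]
insert top [ 0.645244   -0.20230385  0.09926767] s,n 0.14518082721791456 0.08624409940040269
side bar 131 min [0.273 0.03  0.205] max [0.285 0.051 0.317] med [0.276 0.042 0.275]
side lev 131 min [0.106 0.03  0.182] max [0.133 0.055 0.264] med [0.115 0.044 0.254]
insert top [ 0.64112383 -0.18175687  0.10102229] s,n 0.15126187045418105 0.10629840511575535
1 40 [array([-0.42,  0.71,  0.69,  1.65,  0.34,  0.91, -0.17]), array([-0.37,  0.77,  0.69,  1.47,  0.28,  1.01, -0.09]), array([-0.5 ,  0.6 ,  0.75,  1.79,  0.4 ,  0.89, -0.2 ]), array([-0.56,  0.6 ,  0.7 ,  1.55,  0.35,  1.17, -0.2 ]), array([-0.67,  0.37,  0.86,  1.98,  0.53,  0.94, -0.27])]
1 45 [array([-0.45,  0.73,  0.7 ,  1.66,  0.44,  0.92, -0.26]), array([-0.4 ,  0.79,  0.7 ,  1.48,  0.37,  1.01, -0.17]), array([-0.52,  0.62,  0.74,  1.8 ,  0.5 ,  0.9 , -0.3 ]), array([-0.6 ,  0.63,  0.72,  1.56,  0.42,  1.17, -0.
[... 839 characters left out ...]
rray([-0.11,  0.55, -0.04,  1.53,  0.79,  1.39,  2.61]), array([-0.11,  0.3 ,  0.11,  1.96,  0.84,  1.15,  2.56])]
-1 50 [array([-0.05,  0.65,  0.03,  1.64,  0.94,  1.19,  2.5 ]), array([-0.02,  0.71,  0.01,  1.46,  0.92,  1.27,  2.61]), array([-0.07,  0.54,  0.04,  1.78,  0.94,  1.18,  2.47]), array([-0.12,  0.57, -0.07,  1.53,  0.88,  1.44,  2.56]), array([-0.11,  0.33,  0.07,  1.98,  0.92,  1.2 ,  2.48])]
1 0 [True, True, True, True, True, True, True]
1 0.5 [True, True, True, True, True, True, True]
1 1 [True, True, True, True, True, True, True]
-1 0 [True, True, True, True, True, True, True]
-1 0.5 [True, True, True, True, True, True, True]
-1 1 [True, True, True, True, True, True, True]
```

```bash
python3 - <<'E'
from h import *
s=sense();p=s["position"]
move_l([p[0],p[1],.42],feed=.25)
R=rot(np.deg2rad(45))
q=tcp(W(.12,.045,.183),R,.012)
movep(q-.22*R[:,2]+.05*Z,R)
command_gripper(.045)
move_l(q-.11*R[:,2],feed=.2)
s=sense();print(s["time_s"],s["position"],q-.11*R[:,2],s["finger_gap"],s["wrist_force"])
p,d=camera("wrist");cv2.imwrite("pics/w1.png",p[:,:,::-1])
T=camera_params("wrist")["tool_from_camera"];print(T)
R0=s["tcp_rot"]@T[:3,:3];t0=s["tcp_rot"]@T[:3,3]+s["position"]
P=cloud("wrist",d,R0,t0);L=np.c_[-(P-H)@gy,(P-H)@o,P[:,2]]
for z0 in(.175,.19,.205,.22):
    m=(abs(L[:,2]-z0)<.006)&(L[:,1]>.03)&(L[:,1]<.065)&(abs(L[:,0]-.12)<.05);Q=L[m]
    if len(Q):print(z0,len(Q),Q.min(0).round(4),Q.max(0).round(4))
E
```

```text
5.2833 [ 0.67552688 -0.15933756  0.27020254] [ 0.67464635 -0.15991707  0.26926703] 0.04488148323498605 [ 0.1347607  -0.55042966  0.1371187 ]
[[-5.89643599e-04 -9.52021835e-01 -3.06029537e-01  7.76104868e-02]
 [ 9.99999656e-01 -7.39949083e-04  3.75141199e-04 -5.34131319e-04]
 [-5.83588888e-04 -3.06029210e-01  9.52021944e-01 -1.18200427e-01]
 [ 0.00000000e+00  0.00000000e+00  0.00000000e+00  1.00000000e+00]]
0.175 193 [0.1164 0.0499 0.1713] [0.1294 0.0541 0.181 ]
0.19 278 [0.1157 0.0481 0.1841] [0.1298 0.0548 0.196 ]
0.205 310 [0.1159 0.0488 0.199 ] [0.1297 0.0539 0.211 ]
0.22 333 [0.116  0.0497 0.214 ] [0.1294 0.0542 0.2259]
```

View pics/w1.png

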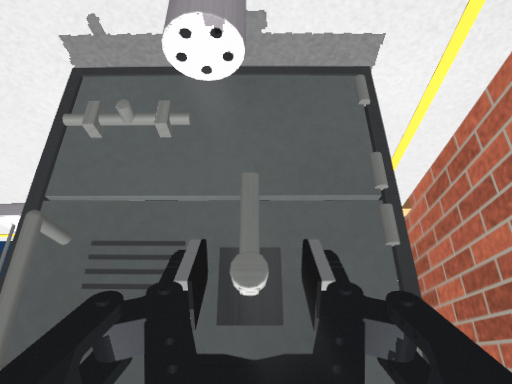

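The wrist view shows the lever hanging at column 250, with its pivot at (250,270) and its tip at (250,175). It sits centred between the fingers, which are at columns 205 and 305. I'll go in and feel which way it gives.

```bash
python3 - <<'E'
from h import *
R=rot(np.deg2rad(45))
q=tcp(W(.1228,.045,.183),R,.012)
print("in",move_l(q,R,feed=.08,until_force=8))
f=sense()["wrist_force"];print(f)
for sg in(1,-1):
    hit=move_l(q+sg*.034*gy,feed=.035,until_force=6)
    s=sense();print(sg,hit,(s["position"]-q)@gy,(s["wrist_force"]-f)@gy,s["time_s"])
    if not hit: break
    move_l(q,feed=.08)
E
```

```text
in False
[ 0.16130591  0.65603464 -0.13595777]
1 False 0.03406492326996994 -2.8040510684684046 7.9833
```

```bash
cat >>h.py <<'E'
def wcloud():
    s=sense();p,d=camera("wrist");T=camera_params("wrist")["tool_from_camera"];r=s["tcp_rot"]
    P=cloud("wrist",d,r@T[:3,:3],r@T[:3,3]+s["position"])
    return p,P,np.c_[-(P-H)@gy,(P-H)@o,P[:,2]]
def lever():
    p,P,L=wcloud();dx=.1228-L[:,0];dz=.245-L[:,2];r=np.hypot(dx,dz)
    m=(L[:,1]>.045)&(L[:,1]<.058)&(r>.02)&(r<.072)&(dz>0)
    # several candidates incl. fingers: print histogram of angle
    h,e=np.histogram(np.arctan2(dx[m],dz[m]),bins=np.arange(-.3,1.3,.05));print(dict(zip(e.round(2).tolist(),h.tolist())))
    return p
E
python3 - <<'E'
from h import *
R=rot(np.deg2rad(45))
q=tcp(W(.1228,.045,.183),R,.012)
print(move_l(q+.052*gy+.012*Z,feed=.035,until_force=7))
s=sense();print((s["position"]-q)@gy,s["wrist_force"],s["time_s"])
cv2.imwrite("pics/w2.png",lever()[:,:,::-1])
E
```

```text
False
0.05233953146004126 [-1.34269548  3.7116557  -3.71910527] 8.75
{-0.3: 0, -0.25: 0, -0.2: 0, -0.15: 0, -0.1: 0, -0.05: 0, -0.0: 0, 0.05: 0, 0.1: 0, 0.15: 0, 0.2: 0, 0.25: 10, 0.3: 105, 0.35: 132, 0.4: 126, 0.45: 105, 0.5: 69, 0.55: 62, 0.6: 51, 0.65: 48, 0.7: 42, 0.75: 30, 0.8: 149, 0.85: 529, 0.9: 621, 0.95: 652, 1.0: 678, 1.05: 568, 1.1: 201, 1.15: 7, 1.2: 0}
```

View pics/w2.png

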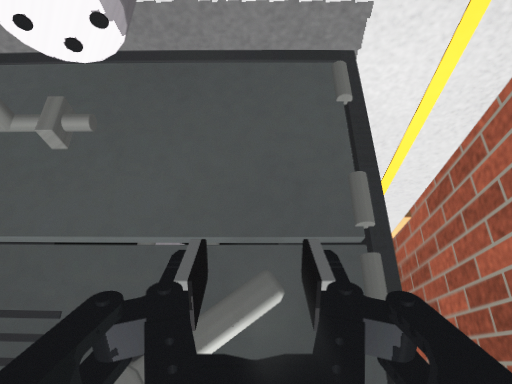

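The lever lies swung towards the hinge, from about (215,340) to (275,285), at about 0.95 rad, so the latch is free. I'll withdraw and move to the pull bar.

```bash
python3 - <<'E'
from h import *
R=rot(np.deg2rad(45))
p=sense()["position"]
move_l(p-.008*gy,feed=.05)
p=sense()["position"]
move_l(p-.12*R[:,2],feed=.15)
command_gripper(.06,25)
q=tcp(W(.28,.045,.265),R)
move_l(q-.11*R[:,2],R,feed=.2)
im,P,L=wcloud()
for z0 in(.23,.25,.27,.29):
    m=(abs(L[:,2]-z0)<.008)&(L[:,1]>.03)&(L[:,1]<.06)&(abs(L[:,0]-.28)<.02);Q=L[m]
    if len(Q):print(z0,len(Q),Q.min(0).round(4),Q.max(0).round(4))
dx=.1228-L[:,0];dz=.245-L[:,2];r=np.hypot(dx,dz);m=(L[:,1]>.048)&(L[:,1]<.058)&(r>.03)&(r<.07)
print("lever",np.median(np.arctan2(dx[m],dz[m])),m.sum(),sense()["time_s"],sense()["wrist_force"])
cv2.imwrite("pics/w3.png",im[:,:,::-1])
E
```

```text
0.23 260 [0.2774 0.0449 0.222 ] [0.2886 0.0515 0.238 ]
0.25 272 [0.2775 0.0462 0.242 ] [0.2882 0.0517 0.2579]
0.27 327 [0.2768 0.0438 0.262 ] [0.2888 0.0517 0.2778]
0.29 365 [0.277  0.0449 0.2821] [0.2884 0.0515 0.298 ]
lever 0.9603260536405422 595 11.6 [-0.23773377 -0.08235913 -0.94472488]
```

View pics/w3.png

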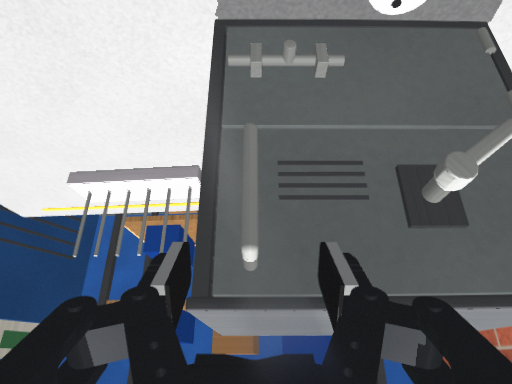

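The bar runs from (250,125) to (250,255), at s = 0.283 m. I'll grip it and pull the door about 0.55 rad.

```bash
cat >>h.py <<'E'
H2=H-.0028*gy
def B(th,s,n,z):  # leaf coordinates of top half opened by th
    u=-np.cos(th)*gy+np.sin(th)*o; m=np.cos(th)*o+np.sin(th)*gy
    return H2+s*u+n*m+z*Z
E
python3 - <<'E'
from h import *
t=np.deg2rad(45);R=rot(t)
print("in",move_l(tcp(B(0,.28,.045,.265),R),R,feed=.1,until_force=8))
command_gripper(0.0,30)
s=sense();print(s["finger_gap"],s["gripper_force"],s["wrist_force"])
for th in np.arange(.08,.57,.08):
    R=rot(t,th)
    hit=move_l(tcp(B(th,.28,.045,.265),R),R,feed=.09,until_force=25)
    s=sense();print(round(th,2),hit,s["wrist_force"].round(1),round(s["finger_gap"],4),s["time_s"])
    if hit: break
E
```

```text
in False
0.010820197408670715 29.452568292617798 [-0.1621618   0.19401281  2.00149789]
0.08 False [-0.3  0.5  2.5] 0.011 13.7417
0.16 False [0.1 0.1 1.8] 0.0114 14.1417
0.24 False [-0.9 -0.1  2.7] 0.0111 14.5417
0.32 False [-0.8  0.7  3.7] 0.0108 14.9417
0.4 False [0.6 0.7 3.2] 0.0109 15.3417
0.48 False [-0.1  0.9  3.6] 0.0115 15.7417
0.56 False [-0.1  1.   5.2] 0.0108 16.1417
```

```bash
python3 - <<'E'
from h import *
t=np.deg2rad(45)
for th in(.64,.72,.8,.86):
    R=rot(t,th)
    hit=move_l(tcp(B(th,.28,.045,.265),R),R,feed=.09,until_force=25)
    if hit: print("hit",th);break
s=sense();print(s["wrist_force"].round(1),s["time_s"])
command_gripper(.06)
move_l(s["position"]-.1*R[:,2],feed=.15)
p=sense()["position"];move_l([p[0],p[1],.46],feed=.25)
s=sense();print(s["position"],s["joint_pos"].round(2),s["time_s"])
for fl in(1,-1):
    R=rot(0,0,fl)
    for a,n,z in((.86,-.08,.46),(.86,-.08,.31),(1.2,-.025,.31),(1.57,-.025,.31),(1.57,-.12,.31)):
        x=inverse_kinematics(B(a,.24,n,z),R);print(fl,a,B(a,.24,n,z).round(3),None if x is None else x.round(2))
p,d=camera("scene");cv2.imwrite("pics/s2.png",p[:,:,::-1])
E
```

```text
[0.4 0.9 4.8] 17.6833Traceback (most recent call last):
  File "<stdin>", line 9, in <module>
rig.Unreachable: the arm cannot follow that straight line within its joint ranges
```

```bash
python3 - <<'E'
from h import *
s=sense();p=s["position"];R=s["tcp_rot"];print(p,s["finger_gap"],s["joint_pos"].round(2))
m=-R[:,2]*[1,1,0];m/=np.linalg.norm(m)
for dz,dm in((.1,0),(.1,.02),(.1,.04)):
    try: move_l(p+dz*Z+dm*m,feed=.12);print("ok",dz,dm);break
    except Unreachable: print("no",dz,dm)
s=sense();p=s["position"]
try: move_l([p[0]-.0,p[1],.46],feed=.25)
except Unreachable: print("no up")
s=sense();print(s["position"],s["joint_pos"].round(2),s["time_s"],s["wrist_force"].round(1))
for fl in(1,-1):
    R=rot(0,0,fl)
    for a,n,z in((.86,-.08,.46),(.86,-.08,.31),(1.2,-.025,.31),(1.57,-.025,.31),(1.57,-.12,.31)):
        x=inverse_kinematics(B(a,.24,n,z),R);print(fl,a,B(a,.24,n,z).round(3),None if x is None else x.round(2))
p,d=camera("scene");cv2.imwrite("pics/s2.png",p[:,:,::-1])
E
```

```text
[ 0.65745244 -0.04464797  0.26908378] 0.0599261839234979 [-0.5   0.87  0.75  1.2  -0.    1.82 -0.75]
ok 0.1 0
no up
[ 0.65728723 -0.04438916  0.36809565] [-0.5   0.82  0.8   1.08  0.03  1.98 -0.68] 19.1917 [-0.6  0.1 -0.6]
1 0.86 [ 0.575 -0.152  0.46 ] [-0.37  0.26  0.73  1.45 -0.18  1.5   0.26]
1 0.86 [ 0.575 -0.152  0.31 ] [-0.26  0.32  0.59  1.69 -0.19  1.19  0.27]
1 1.2 [ 0.69  -0.078  0.31 ] [-0.27  0.49  0.49  1.44 -0.23  1.27  0.14]
1 1.57 [ 0.777 -0.061  0.31 ] [-0.21  0.64  0.43  1.18 -0.26  1.37  0.1 ]
1 1.57 [ 0.682 -0.051  0.31 ] [-0.32  0.48  0.5   1.47 -0.23  1.26  0.11]
-1 0.86 [ 0.575 -0.152  0.46 ] [-0.67  0.42  1.27  1.46 -0.4   1.55 -2.65]
-1 0.86 [ 0.575 -0.152  0.31 ] [-0.6   0.47  1.12  1.71 -0.44  1.25 -2.62]
-1 1.2 [ 0.69  -0.078  0.31 ] [ 0.71  0.73 -1.18  1.37  0.67  1.47  2.61]
-1 1.57 [ 0.777 -0.061  0.31 ] [ 0.55  0.87 -1.18  1.12  0.79  1.59  2.61]
-1 1.57 [ 0.682 -0.051  0.31 ] [ 0.69  0.72 -1.18  1.4   0.66  1.45  2.57]
```

View pics/s2.png

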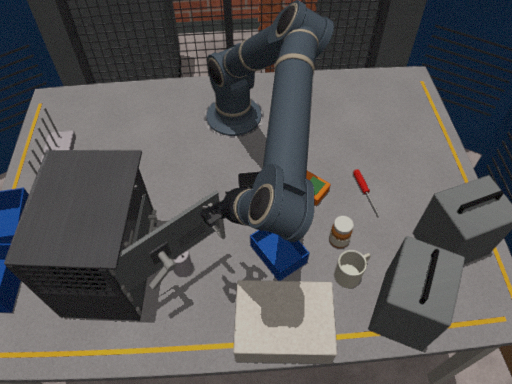

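The top half stands about 0.86 rad open with the hand clear above the bar at (215,205). Next I'll go over the top to the inner side and push it to square.

```bash
python3 - <<'E'
from h import *
R=rot(0,0,1)
p=sense()["position"]
movep(p+.1*Z,R)
command_gripper(0)
movep(B(.86,.24,-.08,.46),R)
move_l(B(.86,.24,-.08,.31),R,feed=.2)
s=sense();print(s["wrist_force"].round(1),s["time_s"])
for th in np.r_[np.arange(.9,1.5,.1),1.55]:
    hit=move_l(B(th,.24,-.025,.31),feed=.1,until_force=20)
    s=sense();print(round(th,2),hit,s["wrist_force"].round(1),s["time_s"])
    if hit: break
p,d=camera("scene");cv2.imwrite("pics/s3.png",p[:,:,::-1])
P=cloud("scene",d);L=P-H2;c=P[(abs(P[:,2]-.33)<.006)&((L@o)>.08)&((L@o)<.33)&(abs(L@gy)<.15)]
x,y=(c-H2)@gy,(c-H2)@o;print(len(c),"leaf-top fit",np.polyfit(y,x,1),np.median(x))
E
```

```text
[ 0.3 -0.3  0. ] 22.0917
0.9 False [-0.4  1.3  4.3] 22.8917
1.0 False [0.3 0.6 4.4] 23.2833
1.1 False [0.5 0.6 5.3] 23.675
1.2 False [ 1.2 -0.2  4.6] 24.0667
1.3 False [ 0.8 -0.5  5.1] 24.4583
1.4 False [ 0.6 -1.5  5.3] 24.85
1.55 False [1.4 0.3 6.5] 25.3583
463 leaf-top fit [ 0.03778406 -0.00277337] 0.004501417052086804
```

View pics/s3.png

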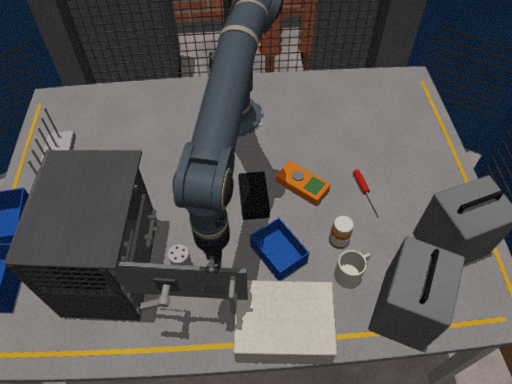

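The top half stands nearly square: it runs from (120,270) to (245,275), about 1.6 rad. I'll back off and check.

```bash
python3 - <<'E'
from h import *
move_l(sense()["position"]-.07*gy,feed=.1)
p=sense()["position"];move_l([p[0],p[1],.46],feed=.25)
movep([.5,.15,.46],rot(0,0,1))
sleep(.5)
p,d=camera("scene");cv2.imwrite("pics/s4.png",cv2.resize(p[130:340,20:320,::-1],None,fx=2,fy=2))
P=cloud("scene",d);L=P-H2;c=P[(abs(P[:,2]-.33)<.006)&((L@o)>.08)&((L@o)<.33)&(abs(L@gy)<.15)]
print(len(c),np.polyfit((c-H2)@o,(c-H2)@gy,1),sense()["wrist_force"],sense()["time_s"])
E
```

```text
509 [-0.15118783 -0.00216685] [ 0.01283392  0.32031717 -0.28633522] 28.6583
```

View pics/s4.png

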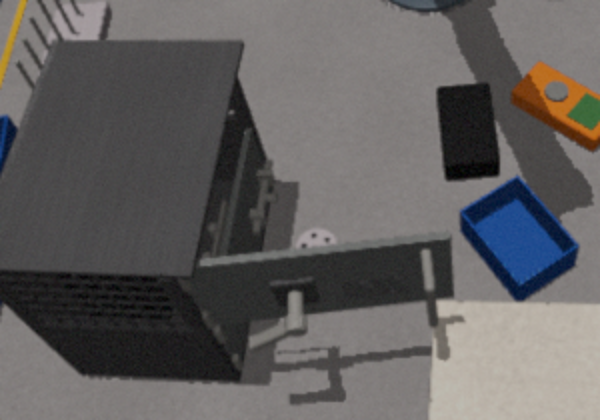

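The leaf was dragged back a little on the retreat and now stands at about 1.42 rad. The gripper probably rubbed on its top edge. I'll push again with the hand higher, then lift off before backing away.

```bash
python3 - <<'E'
from h import *
R=rot(0,0,1)
def ang():
    p,d=camera("scene");P=cloud("scene",d);L=P-H2
    c=L[(abs(P[:,2]-.33)<.005)&((L@o)>.05)&((L@o)<.19)&(abs(L@gy)<.08)]
    return p,np.pi/2+np.arctan(np.polyfit(c@o,c@gy,1)[0]),len(c)
print(ang()[1:])
movep(B(1.42,.25,-.09,.46),R)
move_l(B(1.42,.25,-.09,.338),feed=.2)
for th in(1.45,1.5,1.55,1.59):
    hit=move_l(B(th,.25,-.022,.338),feed=.08,until_force=15)
    print(th,hit,sense()["wrist_force"].round(1),ang()[1:])
p=sense()["position"];move_l(p-.002*gy+.002*Z,feed=.05);p=sense()["position"]
move_l([p[0],p[1],.46],feed=.1)
print(sense()["wrist_force"].round(1),ang()[1:])
movep([.5,.15,.46],R);sleep(.3)
p,a,n=ang();print(a,n,sense()["time_s"]);cv2.imwrite("pics/s5.png",cv2.resize(p[130:340,20:320,::-1],None,fx=2,fy=2))
E
```

```text
(np.float64(1.427308717012417), 300)
1.45 False [ 0.  -0.3  0.6] (np.float64(1.4714164863576575), 301)
1.5 False [-0.5  0.3 -0.5] (np.float64(1.5342401742895686), 300)
1.55 False [-1.   0.9 -0.2] (np.float64(1.5697492405508275), 295)
1.59 False [-0.8 -0.3 -0.1] (np.float64(1.6181167338546103), 304)
[-0.2 -0.5  0. ] (np.float64(1.6161075007211843), 305)
1.6143121765285948 307 36.0167
```

View pics/s5.png

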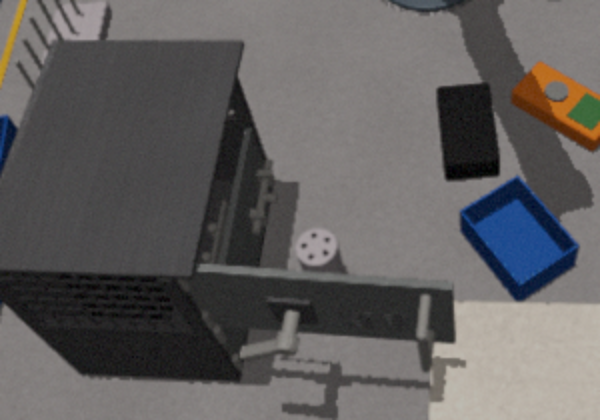

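The top half now stands at about 1.61 rad. The bottom half is shut with its bolt shot, and the bystanders are where they were.

```bash
python3 -c "
from rig import *
print(finish_job())"
```

```text
the job is handed in; nothing more can be done
None
```

The job is handed in: the lever turned freely towards the hinge, the top half stands open at about 1.61 rad (92°), and in the last picture the bottom half is shut with its bolt shot and the bystanders look unmoved; the run took about 36 s.

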